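# Press the strip box and the calibration weight into the kit's foam

## Robot

A 7-joint arm with a two-finger parallel gripper is mounted at the origin on a cart in front of the work surface, level with it; the furniture and walls round the work are solid. World frame = base frame: x ahead of the robot, y to its left, z up, the work surface at z = 0. Lengths are in m, angles in rad, forces in N, time in s.
With the tool pointing down it reaches from about 0.425 to 0.875 m from the base axis. Payload 4.7 kg.
Tool frame: the origin (TCP) lies between the finger pads; the fingertips stand 25 mm ahead of it and the grasp point (between the pads) lies 6 mm ahead of it; z points along the fingers, y is the direction in which the jaws open and shut (so a half turn about z gives the same grasp; the last joint's range is limited). The gripper opens to 85 mm and grips with 20 to 120 N. Pads are 22 mm wide; open, the fingers measure 114 mm over their backs; the gripper's body (76 mm by 85 mm) begins 54 mm behind the grasp point. The pads swing forward as they close: fully open they stand 13 mm farther back than shut.
Start: joints at [-1.284, 0.321, -0.07, 1.45, 0.023, 1.371, -0.057], TCP at [0.175, 0.626, 0.256] pointing down, gripper open.
Joint ranges: [-2.86, 2.86], [-0.3, 2.09], [-1.38, 1.24], [0.06, 2.45], [-1.56, 4.7], [0.09, 2.05], [-2.69, 2.69]. Speed limits (rad/s): [2.57, 2.57, 3.14, 3.14, 3.14, 3.14, 3.14].

## Interface

Orientations are given as a unit quaternion [w, x, y, z].
In Python, from station import bot, camera, camera_params, nets gives the robot as it stands.
- The arm moves only by the shell command python3 -m creep 'ROWS' [OPENING] [FORCE]. ROWS is JSON, one flat list of numbers, 4 for each row, row after row: the shift along the tool's x, y, z in m, then the turn about the tool's z in degrees. In form: [x, y, z, twist, x, y, z, twist, ...]. A call has 1 to 8 rows; each row shifts and turns the commanded pose from where the row before left it, along the tool's axes as they then stand; what a row does not reach is not made up. A row lasts 1/10 s, in which the tool goes at most 50 mm and 8.59 degrees, less where a joint would pass 70% of its speed; a pose out of reach is approached as far as the arm can. A call with a gripper value outside its range is refused whole. OPENING is the opening, from -1 (shut) to 1 (fully open), set as the call begins (- or left out, the last holds). The fingers move at their own pace and stop on an object; FORCE is the grip in N (left out, the last holds). Time passes only in rows, so rows that do not move let the fingers close. It gives the time, the measured TCP pose, the force and the opening at its end, in the units of the state.
- bot.observe(): the state, without advancing time (a new reading comes with each control period).
- camera(name): name is "side" or "top"; returns the picture (480x640x3 uint8, blue, green, red); there is no depth.
- camera_params(name): a dict with "fx", "fy", "cx", "cy" (pixels), "R" (3x3) and "t" (3): a world point X has camera coordinates R X + t. Camera axes: x right, y down, z forward; pixel columns grow to the right and rows downward; lengths in m; the calibration is good to about 2 mm. A picture is of the moment at which its call begins. camera_params takes no time and is no camera call.
- bot.sign_off(): hands the job in, once; it reports no verdict.
Trained networks look in the newest picture that a camera, given by its name, has taken for a name from the list of things; names that differ only in an ending like _2 or _b are one class to them, and where a whole thing is asked for, a point or a joint stands for the part that bears it (a point fixed in the world has none). Each returns a list of dicts, best first, with "confidence" (0 to 1); they miss things now and then, are a little off and sometimes report something else, mostly with a low value. They report only what shows in the picture. A call takes as long as a camera call.
- nets.outline_of(camera, name): "region" (480x640 bool, what is visible of it) and "location" ([column, row] in pixels, amid what is visible of it).
The state is a dict: "t": time; "qpos": joint angles; "joint_vel": joint speeds; "joint_torque": joint torques, N m; "tcp_pos": TCP position; "eef_rot": TCP orientation; "ft_force": force on the tool from outside, world axes, zero at the start; "moment": the same for the moment, N m; "grip_width": finger opening in m.
Only numpy, scipy, OpenCV 4.12 (cv2) and the standard library are available. Lean on these libraries where they do the work, as an engineer would, in place of code of your own. Each camera call takes 0.05 s, during which the arm holds its last target. There are 200 camera calls.

## Task

Pack the field-test kit: press the small box of test strips into its rectangular cutout and the 100 g calibration weight, standing upright, into its round cutout in the grey foam insert of the open case. Push each one fully down onto the bottom of its cutout and let go of it; the foam grips them, so laying them on top is not enough.

Things in the scene. Friction and masses are not known exactly. Their poses are not given: they have to be found in the camera images.
- strip_box: small dark blue closed box of test strips, lying flat on the bench: 35 mm along its x, 50 mm along its y, 20 mm high, 50 g. Origin: centre of its underside; z up. Grasp it from above across its 35 mm width (along its own x). It fits its cutout either way round.
- cal_weight: pale brass-coloured 100 g calibration weight standing upright: round, 26 mm in diameter, 41 mm tall, with a neck and knob at the top (for contact a plain 26 mm cylinder over its whole height). Origin: centre of its underside; z up. Grasp it from above in its upper half.
- box_cutout (a point): bottom centre of the rectangular cutout, mid-insert: 18 mm above bench, 14 mm below foam top (case fixed, 250 mm along x, 116 mm along y). 43 mm (x) by 60 mm (y): box length goes along y. 36 mm wide, full-depth finger notches run out to x = +-43 mm. Springy sloped foam lips at the y ends, 58 mm apart on top, 47 mm in the lowest 6 mm: press with 3 to 8 N. Seated, the box's underside is here.
- weight_cutout (a point): bottom centre of the round cutout, 88 mm from box_cutout along -x (robot's end), same axes and depth: 18 mm above the bench, 14 mm below the foam top. Hole 34 mm wide; springy sloped foam lips at +-y narrow it to 23 mm: press the weight with 3 to 8 N. Seated, its underside is here. The cutout at the far end is filled by a white timer, 10 mm proud of the foam.

How it is judged:
By the outcome, as a careful person would: the job done as asked, in the order asked, and still so for the second after the job is handed in, with the robot touching nothing.
It also fails if it takes over 72 s, if anything falls off the work surface, if the arm or the gripper's body presses on something with over 40 N, if the wrist force passes 120 N, or if a joint passes its speed limit or range.

## Working session

There is one attempt and no reset: what is moved stays moved. The work goes in short steps, Python scripts to look and compute and a shell command to move; the robot and the scene stay as the last step left them, time stands still between calls to the robot, and variables do not carry over. Pictures are saved under pics/ and viewed, about 8 in all and at most 12, crops included, and the job is handed in when it is done.

```bash
ls; mkdir -p pics; cat > h.py <<'E'
import numpy as np,cv2
from station import bot,camera,camera_params,nets
def ray(c,px,z):
    p=camera_params(c);R=np.array(p["R"]);t=np.array(p["t"])
    d=R.T@np.array([(px[0]-p["cx"])/p["fx"],(px[1]-p["cy"])/p["fy"],1]);o=-R.T@t
    return o+d*(z-o[2])/d[2]
def proj(c,X):
    p=camera_params(c);v=np.array(p["R"])@np.array(X)+np.array(p["t"])
    return [p["fx"]*v[0]/v[2]+p["cx"],p["fy"]*v[1]/v[2]+p["cy"]]
E
python3 - <<'E'
from h import *
s=bot.observe();print(s["t"],s["tcp_pos"],s["eef_rot"],s["grip_width"],s["ft_force"])
for c in("top","side"):
    cv2.imwrite(f"pics/{c}0.png",camera(c)); p=camera_params(c);print(c,-np.array(p["R"]).T@np.array(p["t"]),p["fx"])
    for n in("strip_box","cal_weight"):
        for r in nets.outline_of(c,n)[:2]:
            m=r["region"].astype(np.uint8);print(c,n,r["confidence"],r["location"],cv2.boundingRect(m),cv2.minAreaRect(cv2.findNonZero(m)))
E
```

```text
pics
0.0 [0.1750713  0.62544831 0.25521201] [-8.39547873e-05  1.35989170e-01  9.90709841e-01 -9.74636894e-04] 0.08538692783750138 [-0.30096237  0.16917781 -1.31053296]
top [ 0.32475435 -0.0679188   1.01597356] 528.7667789633757
top strip_box 0.94 [185.0, 265.8] (170, 254, 32, 24) ((185.52943420410156, 265.11767578125), (19.887920379638672, 29.10427474975586), 75.96376037597656)
top cal_weight 0.44 [187.6, 218.6] (183, 210, 16, 16) ((190.75, 217.25001525878906), (15.55634880065918, 13.435027122497559), 45.0)
top cal_weight 0.16 [183.9, 266.1] (170, 253, 31, 25) ((184.7099609375, 264.87188720703125), (20.342357635498047, 27.799230575561523), 72.6459732055664)
side [0.26112992 0.60486509 0.52905014] 480.1814835980059
side strip_box 0.74 [306.4, 382.5] (295, 364, 27, 40) ((308.0, 383.5), (39.0, 26.0), 90.0)
side cal_weight 0.64 [252.9, 357.4] (241, 343, 16, 31) ((250.00389099121094, 356.81475830078125), (30.284700393676758, 13.539042472839355), 75.25643920898438)
```

View pics/top0.png

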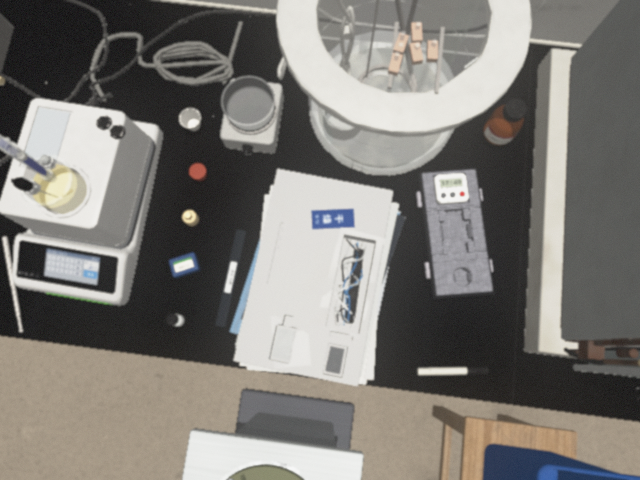

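View pics/side0.png

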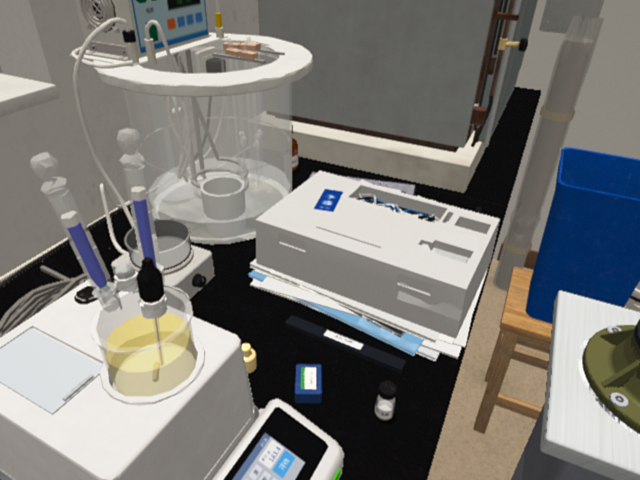

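```bash
python3 - <<'E'
from h import *
np.set_printoptions(precision=4,suppress=True)
im=cv2.imread("pics/top0.png")
a=cv2.resize(im[190:300,120:220],None,fx=5,fy=5,interpolation=cv2.INTER_CUBIC)
b=cv2.resize(im[165:302,410:500],None,fx=4,fy=4,interpolation=cv2.INTER_CUBIC)
b=cv2.resize(b,(360,548))
o=np.zeros((550,870,3),np.uint8);o[:550,:500]=a;o[:548,505:865]=b
o=o[:, :865];cv2.imwrite("pics/c1.png",cv2.resize(o,(786,500)))
print("base px",proj("top",[0,0,0]),"x+.1",proj("top",[.1,0,0]),proj("top",[.5,.25,0]),proj("top",[.5,-.25,0]), "tcp", proj("top",[.175,.626,.256]))
print("box top",ray("top",(185.3,265.3),.018),"weight mid",ray("top",(190.3,217.3),.03))
print("side box",ray("side",(308,383),.012),"weight(250,357)",ray("side",(250,357),.02))
for n,z in((180,.032),):pass
for p in((423,172),(478,170),(492,292),(435,296),(463,275)):print(p,ray("top",p,.032))
for p in((160,125),(130,300),(45,100)):print("bal",p,ray("top",p,.08))
print("ring right/bottom", ray("top",(420,165),0))
for p in((320,173),(257,213),(498,213),(463,335)):print("whitebox side z.1",ray("side",p,.1))
for p in((275,170),(393,190),(375,380),(240,365)):print("whitebox top z.1",ray("top",p,.1))
E
```

```text
base px [np.float64(263.68776901439503), np.float64(530.5177710557923)] x+.1 [np.float64(272.1141066182422), np.float64(470.17103474630665)] [np.float64(176.6030442252336), np.float64(236.76702171886467)] [np.float64(430.3566619332616), np.float64(268.96750870565273)] tcp [np.float64(-183.00966012232936), np.float64(391.83024212930763)]
box top [0.4442 0.2175 0.018 ] weight mid [0.5359 0.2215 0.03  ]
side box [0.4462 0.2249 0.012 ] weight(250,357) [0.5349 0.2264 0.02  ]
(423, 172) [ 0.6829 -0.2135  0.032 ]
(478, 170) [ 0.7005 -0.3194  0.032 ]
(492, 292) [ 0.4661 -0.3614  0.032 ]
(435, 296) [ 0.4451 -0.2572  0.032 ]
(463, 275) [ 0.4909 -0.3057  0.032 ]
bal (160, 125) [0.6956 0.2965 0.08  ]
bal (130, 300) [0.3632 0.2857 0.08  ]
bal (45, 100) [0.7182 0.5259 0.08  ]
ring right/bottom [ 0.7086 -0.2109  0.    ]
whitebox side z.1 [ 0.6251 -0.1866  0.1   ]
whitebox side z.1 [0.6552 0.0042 0.1   ]
whitebox side z.1 [ 0.2793 -0.1902  0.1   ]
whitebox side z.1 [0.2749 0.1386 0.1   ]
whitebox top z.1 [0.6279 0.0638 0.1   ]
whitebox top z.1 [ 0.6174 -0.1529  0.1   ]
whitebox top z.1 [ 0.284  -0.1566  0.1   ]
whitebox top z.1 [0.2789 0.0716 0.1   ]
```

View pics/c1.png

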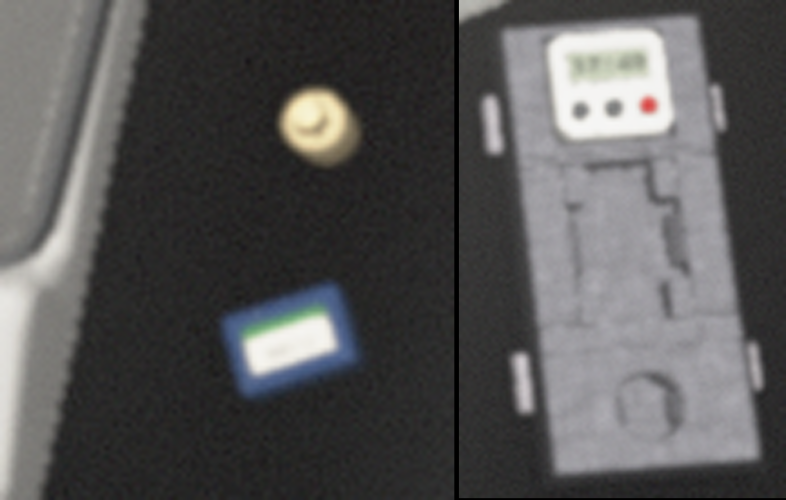

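```bash
cat > fit.py <<'E'
from h import *
from scipy.optimize import least_squares,minimize
np.set_printoptions(precision=4,suppress=True)
def sil(c,P,S=4):
    q=np.array([proj(c,p) for p in P]);h=cv2.convexHull((q*S*16+8*S*0).astype(np.int32).reshape(-1,1,2))
    m=np.zeros((480*S,640*S),np.uint8);cv2.fillConvexPoly(m,h,255,shift=4)
    return cv2.resize(m,(640,480),interpolation=cv2.INTER_AREA)/255.
def boxpts(x,y,a,l=.035,w=.05,hh=.02,z0=0):
    c,s=np.cos(a),np.sin(a);return [[x+c*u-s*v,y+s*u+c*v,z] for u in(-l/2,l/2) for v in(-w/2,w/2) for z in(z0,z0+hh)]
def cyl(x,y,r=.013,hh=.041):return [[x+r*np.cos(t),y+r*np.sin(t),z] for t in np.linspace(0,6.28,24) for z in(0,hh)]
E
python3 - <<'E'
from fit import *
for c in("top","side"):
    im=cv2.imread(f"pics/{c}0.png");
    hsv=cv2.cvtColor(im,cv2.COLOR_BGR2HSV)
    (bx,by,bw,bh)=(170,252,34,28) if c=="top" else (290,358,36,50)
    roi=np.zeros((480,640),bool);roi[by:by+bh,bx:bx+bw]=1
    B=roi&((hsv[...,1]>110)&(hsv[...,2]>50)|(hsv[...,2]>90)); B=cv2.morphologyEx(B.astype(np.uint8),cv2.MORPH_CLOSE,np.ones((7,7)))
    (bx,by,bw,bh)=(178,205,25,24) if c=="top" else (243,340,18,36)
    roi=np.zeros((480,640),bool);roi[by:by+bh,bx:bx+bw]=1
    h=hsv[...,0];W=(roi&(hsv[...,2]>70)&(hsv[...,1]>40)&(h>8)&(h<35)).astype(np.uint8)
    print(c,B.sum(),cv2.boundingRect(B),W.sum(),cv2.boundingRect(W))
    f=lambda v:np.abs(sil(c,boxpts(v[0],v[1],v[2]))-B).sum()
    best=min((minimize(f,[.444,.22,a],method="Nelder-Mead",options=dict(initial_simplex=[[.444,.22,a],[.45,.22,a],[.444,.226,a],[.444,.22,a+.15]])) for a in(0.1,.4)),key=lambda r:r.fun)
    print("box",best.x,np.degrees(best.x[2]),best.fun)
    f=lambda v:np.abs(sil(c,cyl(*v))-W).sum()
    r=minimize(f,[.536,.222],method="Nelder-Mead",options=dict(initial_simplex=[[.536,.222],[.542,.222],[.536,.228]]));print("weight",r.x,r.fun)
for z in(0,.032):
    P=np.array([ray("top",p,z)[:2] for p in((421.85,174.1),(475.5,169.1),(493.1,291),(436.7,295.4))])
    C=P.mean(0);d=(P[0]+P[1]-P[2]-P[3]);a=np.arctan2(d[1],d[0]);print("case",z,C,np.degrees(a),"hole by case",C-.088*np.array([np.cos(a),np.sin(a)]),"len",np.linalg.norm(P[0]-P[3]),np.linalg.norm(P[0]-P[1]))
print("hole",ray("top",(462.6,276.4),.032))
for z in(.06,.09,.12,.15):print(z,"far-left top",ray("top",(275,170),z)[:2],ray("side",(257,213),z)[:2],"far-right",ray("top",(393,190),z)[:2],ray("side",(320,173),z)[:2])
for z in(.25,.35,.45):print("ring",z,[ray("top",p,z)[:2] for p in((410,130),(278,40),(530,30),(500,100))], ray("side",(313,62),z)[:2],ray("side",(130,85),z)[:2])
E
```

```text
top 488 (170, 253, 29, 24) 236 (181, 209, 18, 18)
box [0.4464 0.2216 0.3919] 22.451400363403142 88.51764705882354Traceback (most recent call last):
  File "<stdin>", line 16, in <module>
    res = _minimize_neldermead(fun, x0, args, callback, bounds=bounds,
                               **options)
    fsim[j] = func(sim[j])
              ~~~~^^^^^^^^
    fx = function(np.copy(x), *(wrapper_args + args))
  File "<stdin>", line 15, in <lambda>
  File "fit.py", line 5, in sil
    q=np.array([proj(c,p) for p in P]);h=cv2.convexHull((q*S*16+8*S*0).astype(np.int32).reshape(-1,1,2))
                ~~~~^^^^^
  File "h.py", line 8, in proj
    p=camera_params(c);v=np.array(p["R"])@np.array(X)+np.array(p["t"])
ValueError: time passes only in moves, steps and waits
```

```bash
sed -i 's/^def ray/_cp=camera_params;_C={}\ndef camera_params(n):\n    if n not in _C:_C[n]=_cp(n)\n    return _C[n]\ndef ray/' h.py; sed -i 's/q\*S\*16+8\*S\*0/(q*S+1.5)*16/' fit.py
python3 - <<'E'
from fit import *
for c in("top","side"):
    im=cv2.imread(f"pics/{c}0.png");
    hsv=cv2.cvtColor(im,cv2.COLOR_BGR2HSV)
    (bx,by,bw,bh)=(168,250,38,32) if c=="top" else (290,358,36,50)
    roi=np.zeros((480,640),bool);roi[by:by+bh,bx:bx+bw]=1
    B=roi&((hsv[...,1]>90)&(hsv[...,2]>45)|(hsv[...,2]>80)); B=cv2.morphologyEx(B.astype(np.uint8),cv2.MORPH_CLOSE,np.ones((5,5)))
    (bx,by,bw,bh)=(178,205,25,24) if c=="top" else (243,340,18,36)
    roi=np.zeros((480,640),bool);roi[by:by+bh,bx:bx+bw]=1
    h=hsv[...,0];W=(roi&(hsv[...,2]>70)&(hsv[...,1]>40)&(h>8)&(h<35)).astype(np.uint8)
    print(c,B.sum(),cv2.boundingRect(B),W.sum(),cv2.boundingRect(W))
    f=lambda v:np.abs(sil(c,boxpts(v[0],v[1],v[2]))-B).sum()
    best=min((minimize(f,[.444,.22,a],method="Nelder-Mead",options=dict(initial_simplex=[[.444,.22,a],[.45,.22,a],[.444,.226,a],[.444,.22,a+.15]])) for a in(0.1,.4)),key=lambda r:r.fun)
    print("box",best.x,np.degrees(best.x[2]),best.fun,sil(c,boxpts(*best.x)).sum())
    f=lambda v:np.abs(sil(c,cyl(*v))-W).sum()
    r=minimize(f,[.536,.222],method="Nelder-Mead",options=dict(initial_simplex=[[.536,.222],[.542,.222],[.536,.228]]));print("weight",r.x,r.fun,sil(c,cyl(*r.x)).sum())
for z in(0,.032):
    P=np.array([ray("top",p,z)[:2] for p in((421.85,174.1),(475.5,169.1),(493.1,291),(436.7,295.4))])
    C=P.mean(0);d=(P[0]+P[1]-P[2]-P[3]);a=np.arctan2(d[1],d[0]);print("case",z,C,np.degrees(a),"hole by case",C-.088*np.array([np.cos(a),np.sin(a)]),"len",np.linalg.norm(P[0]-P[3]),np.linalg.norm(P[0]-P[1]))
print("hole",ray("top",(462.6,276.4),.032))
for z in(.06,.09,.12,.15):print(z,"far-left top",ray("top",(275,170),z)[:2],ray("side",(257,213),z)[:2],"far-right",ray("top",(393,190),z)[:2],ray("side",(320,173),z)[:2])
for z in(.25,.35,.45):print("ring",z,[ray("top",p,z)[:2] for p in((410,130),(278,40),(530,30),(500,100))], ray("side",(313,62),z)[:2],ray("side",(130,85),z)[:2])
E
```

```text
top 533 (169, 252, 30, 26) 236 (181, 209, 18, 18)
box [0.4464 0.2232 0.4529] 25.947048106117148 45.831372549019605 576.5725490196078
weight [0.5374 0.2251] 35.949019607843134 240.68627450980392
side 1072 (290, 363, 33, 45) 329 (243, 342, 14, 32)
box [0.4479 0.2218 0.4621] 26.47406196456058 63.52941176470588 1079.4274509803922
weight [0.5365 0.2257] 283.6862745098039 612.1843137254903
case 0 [ 0.5818 -0.2946] 11.821501374855032 hole by case [ 0.4957 -0.3126] len 0.24442739900890892 0.10886003167508097
case 0.032 [ 0.5737 -0.2874] 11.821501374855028 hole by case [ 0.4876 -0.3054] len 0.23672869790286225 0.10543128003079143
hole [ 0.4882 -0.3052  0.032 ]
0.06 far-left top [0.6411 0.0695] [ 0.6919 -0.0519] far-right [ 0.6301 -0.1566] [ 0.659  -0.2604]
0.09 far-left top [0.6312 0.0652] [ 0.6643 -0.0098] far-right [ 0.6206 -0.1538] [ 0.6336 -0.205 ]
0.12 far-left top [0.6213 0.0609] [0.6368 0.0322] far-right [ 0.611  -0.1511] [ 0.6081 -0.1497]
0.15 far-left top [0.6113 0.0566] [0.6092 0.0742] far-right [ 0.6014 -0.1483] [ 0.5827 -0.0944]
ring 0.25 [array([ 0.6689, -0.1553]), array([0.796 , 0.0697]), array([ 0.8644, -0.3304]), array([ 0.7364, -0.2899])] [ 0.7556 -0.4179] [ 0.9832 -0.0822]
ring 0.35 [array([ 0.6239, -0.1439]), array([0.7345, 0.0518]), array([ 0.794 , -0.2962]), array([ 0.6827, -0.2609])] [ 0.5784 -0.0514] [0.7244 0.164 ]
ring 0.45 [array([ 0.579 , -0.1325]), array([0.673 , 0.0338]), array([ 0.7235, -0.2619]), array([ 0.6289, -0.2319])] [0.4012 0.3151] [0.4657 0.4102]
```

```bash
cat > plan.py <<'E'
import sys
from h import *
def plan(x,y,z,yaw,n):
    s=bot.observe();w,a,b,c=s["eef_rot"];p=np.array(s["tcp_pos"])
    Y=np.array([2*(a*b-w*c),1-2*(a*a+c*c)]);cur=np.degrees(np.arctan2(Y[1],Y[0]))
    tw=(cur-yaw+90)%180-90
    d=(np.array([x,y,z])-p)/n;out=[]
    for i in range(n):
        g=np.radians(cur-tw*i/n);ty=np.array([np.cos(g),np.sin(g),0]);tx=np.array([-ty[1],ty[0],0])
        out+=[f"{d@tx:.4f},{d@ty:.4f},{-d[2]:.4f},{tw/n:.2f}"]
    print("t",s["t"],"p",np.round(p,4),"yaw",round(cur,2),"g",round(s["grip_width"],4),"f",np.round(s["ft_force"],1))
    for k in range(0,n,8):print(",".join(out[k:k+8]))
a=list(map(float,sys.argv[1:]));plan(*a[:4],int(a[4]))
E
python3 plan.py .447 .2225 .20 26 16
```

```text
t 0.3 p [0.1751 0.6258 0.2559] yaw 74.37 g 0.0856 f [ 0.1  1.  -0.9]
-0.0232,-0.0197,0.0035,3.02,-0.0242,-0.0184,0.0035,3.02,-0.0251,-0.0171,0.0035,3.02,-0.0260,-0.0158,0.0035,3.02,-0.0268,-0.0144,0.0035,3.02,-0.0275,-0.0130,0.0035,3.02,-0.0281,-0.0115,0.0035,3.02,-0.0287,-0.0100,0.0035,3.02
-0.0292,-0.0085,0.0035,3.02,-0.0296,-0.0069,0.0035,3.02,-0.0299,-0.0054,0.0035,3.02,-0.0302,-0.0038,0.0035,3.02,-0.0303,-0.0022,0.0035,3.02,-0.0304,-0.0006,0.0035,3.02,-0.0304,0.0010,0.0035,3.02,-0.0303,0.0026,0.0035,3.02
```

```bash
python3 -m creep '[-0.0232,-0.0197,0.0,3.02,-0.0242,-0.0184,0.0,3.02,-0.0251,-0.0171,0.0,3.02,-0.0260,-0.0158,0.0,3.02,-0.0268,-0.0144,0.0,3.02,-0.0275,-0.0130,0.0,3.02,-0.0281,-0.0115,0.0,3.02,-0.0287,-0.0100,0.0,3.02]' 1 40; python3 -m creep '[-0.0292,-0.0085,0.0035,3.02,-0.0296,-0.0069,0.0035,3.02,-0.0299,-0.0054,0.0035,3.02,-0.0302,-0.0038,0.0035,3.02,-0.0303,-0.0022,0.0035,3.02,-0.0304,-0.0006,0.0035,3.02,-0.0304,0.0010,0.0035,3.02,-0.0303,0.0026,0.0035,3.02]'; python3 -m creep '[0,0,0,0,0,0,0,0]'; python3 plan.py .447 .2225 .1 26 4
```

```text
t: 1.1
tcp_pos: [0.3122, 0.4229, 0.2564]
eef_rot: [0.0, 0.342, 0.94, 0.0]
ft_force: [-0.3, -0.4, -0.8]
grip_width: 0.0858
t: 1.9
tcp_pos: [0.4482, 0.2203, 0.2279]
eef_rot: [-0.0, 0.531, 0.847, -0.0]
ft_force: [0.7, 0.3, 0.3]
grip_width: 0.0854
t: 2.1
tcp_pos: [0.4477, 0.2213, 0.228]
eef_rot: [-0.0, 0.531, 0.847, -0.0]
ft_force: [0.6, 0.8, -0.0]
grip_width: 0.085
t 2.1 p [0.4477 0.2213 0.228 ] yaw 25.86 g 0.085 f [ 0.6  0.8 -0. ]
0.0003,-0.0000,0.0320,-0.03,0.0003,-0.0000,0.0320,-0.03,0.0003,-0.0000,0.0320,-0.03,0.0003,-0.0000,0.0320,-0.03
```

```bash
python3 -m creep '[0.0012,0,0.036,0,0,0,0.036,0,0,0,0.036,0,0,0,0.036,0,0,0,0,0]' 0.4; python3 - <<'E'
from h import *
a=camera("top");b=camera("side")
o=np.hstack([cv2.resize(a[200:310,110:230],(480,440),interpolation=cv2.INTER_CUBIC),cv2.resize(b[270:430,200:315],(316,440),interpolation=cv2.INTER_CUBIC)])
cv2.imwrite("pics/c2.png",o)
E
```

```text
t: 2.6
tcp_pos: [0.4426, 0.2226, 0.0799]
eef_rot: [-0.002, 0.529, 0.849, -0.004]
ft_force: [-0.3, -1.1, 0.6]
grip_width: 0.0596
```

View pics/c2.png

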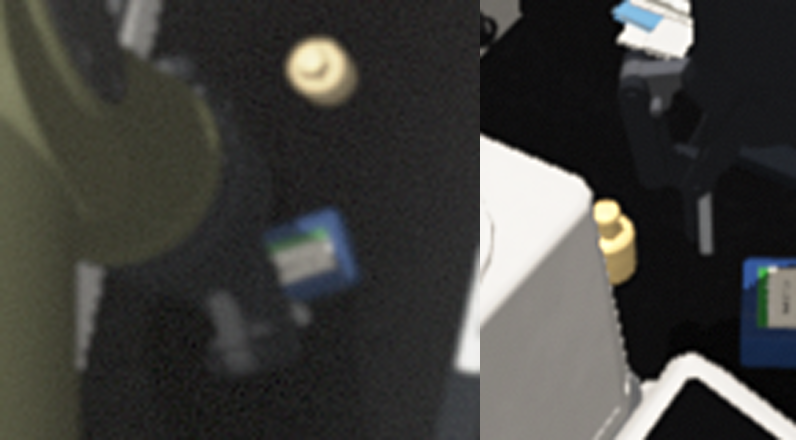

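```bash
python3 -m creep '[0,0,0,0]'; python3 plan.py .447 .2225 .029 26 3
```

```text
t: 2.8
tcp_pos: [0.448, 0.225, 0.0864]
eef_rot: [0.001, 0.529, 0.848, 0.002]
ft_force: [-0.0, -1.4, 0.2]
grip_width: 0.0596
t 2.8 p [0.448  0.225  0.0864] yaw 26.09 g 0.0596 f [-0.  -1.4  0.2]
-0.0006,-0.0006,0.0191,0.03,-0.0006,-0.0006,0.0191,0.03,-0.0006,-0.0006,0.0191,0.03
```

```bash
python3 -m creep '[0,0,0.018,0,0,0,0.018,0,0,0,0.009,0,0,0,0.008,0,0,0,0,0,0,0,0,0]'; python3 -m creep '[0,0,0,0,0,0,0,0,0,0,0,0,0,0,0,0,0,0,0,0]' -0.4 30;python3 - <<'E'
from h import *
a=camera("top");b=camera("side")
o=np.hstack([cv2.resize(a[200:310,110:230],(440,400),interpolation=cv2.INTER_CUBIC),cv2.resize(b[320:430,240:340],(360,400),interpolation=cv2.INTER_CUBIC)])
cv2.imwrite("pics/c3.png",o)
E
```

```text
t: 3.4
tcp_pos: [0.4473, 0.2241, 0.0321]
eef_rot: [0.0, 0.53, 0.848, 0.001]
ft_force: [0.3, 1.2, -0.4]
grip_width: 0.0598
t: 3.9
tcp_pos: [0.4474, 0.2242, 0.0321]
eef_rot: [0.0, 0.53, 0.848, 0.001]
ft_force: [-0.2, -0.8, 6.4]
grip_width: 0.034
```

View pics/c3.png

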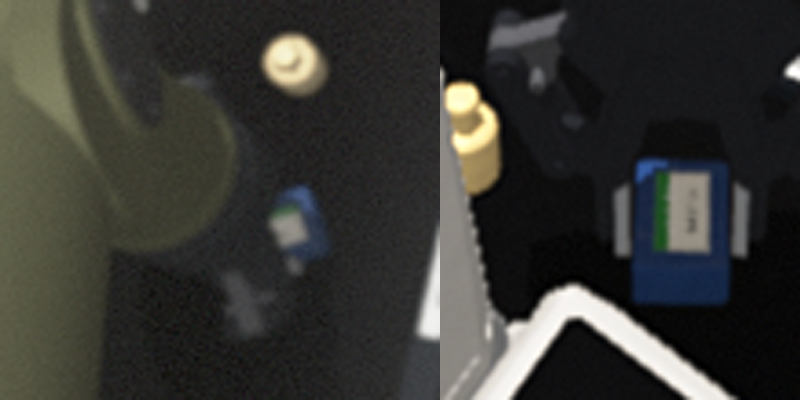

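```bash
python3 -m creep '[0,0,-0.01,0,0,0,-0.02,0,0,0,-0.035,0,0,0,-0.035,0,0,0,-0.035,0,0,0,-0.035,0,0,0,-0.035,0,0,0,-0.02,0]' -0.4 50; python3 -m creep '[0,0,0,0,0,0,0,0]'; python3 plan.py .46 -.15 .256 11 14
```

```text
t: 4.8
tcp_pos: [0.4473, 0.2239, 0.2596]
eef_rot: [0.001, 0.53, 0.848, 0.002]
ft_force: [0.3, -0.1, -1.3]
grip_width: 0.0336
t: 5.0
tcp_pos: [0.4464, 0.2236, 0.256]
eef_rot: [-0.0, 0.53, 0.848, -0.0]
ft_force: [0.1, 0.2, -1.3]
grip_width: 0.0331
t 5.0 p [0.4464 0.2236 0.256 ] yaw 26.05 g 0.0331 f [ 0.1  0.2 -1.3]
-0.0244,-0.0108,-0.0000,1.07,-0.0246,-0.0104,-0.0000,1.07,-0.0248,-0.0099,-0.0000,1.07,-0.0250,-0.0095,-0.0000,1.07,-0.0251,-0.0090,-0.0000,1.07,-0.0253,-0.0085,-0.0000,1.07,-0.0255,-0.0080,-0.0000,1.07,-0.0256,-0.0076,-0.0000,1.07
-0.0257,-0.0071,-0.0000,1.07,-0.0259,-0.0066,-0.0000,1.07,-0.0260,-0.0061,-0.0000,1.07,-0.0261,-0.0056,-0.0000,1.07,-0.0262,-0.0051,-0.0000,1.07,-0.0263,-0.0046,-0.0000,1.07
```

```bash
python3 -m creep '[-0.0244,-0.0108,-0.0000,1.07,-0.0246,-0.0104,-0.0000,1.07,-0.0248,-0.0099,-0.0000,1.07,-0.0250,-0.0095,-0.0000,1.07,-0.0251,-0.0090,-0.0000,1.07,-0.0253,-0.0085,-0.0000,1.07,-0.0255,-0.0080,-0.0000,1.07,-0.0256,-0.0076,-0.0000,1.07]'; python3 -m creep '[-0.0257,-0.0071,-0.0000,1.07,-0.0259,-0.0066,-0.0000,1.07,-0.0260,-0.0061,-0.0000,1.07,-0.0261,-0.0056,-0.0000,1.07,-0.0262,-0.0051,-0.0000,1.07,-0.0263,-0.0046,-0.0000,1.07,0,0,0,0]';python3 plan.py .574 -.2875 .22 11 8
```

```text
t: 5.8
tcp_pos: [0.4543, 0.0076, 0.2564]
eef_rot: [-0.0, 0.592, 0.806, 0.0]
ft_force: [0.3, -0.5, 0.3]
grip_width: 0.0338
t: 6.5
tcp_pos: [0.4593, -0.1555, 0.2566]
eef_rot: [0.001, 0.639, 0.769, -0.0]
ft_force: [0.1, 0.7, -0.2]
grip_width: 0.0334
t 6.5 p [ 0.4593 -0.1555  0.2566] yaw 10.57 g 0.0334 f [ 0.1  0.7 -0.2]
-0.0189,0.0111,0.0046,-0.05,-0.0189,0.0111,0.0046,-0.05,-0.0189,0.0110,0.0046,-0.05,-0.0189,0.0110,0.0046,-0.05,-0.0189,0.0110,0.0046,-0.05,-0.0189,0.0110,0.0046,-0.05,-0.0189,0.0110,0.0046,-0.05,-0.0189,0.0109,0.0046,-0.05
```

```bash
python3 -m creep '[-0.0189,0.011,0.0046,-0.05,-0.0189,0.0111,0.0046,-0.05,-0.0189,0.0110,0.0046,-0.05,-0.0189,0.0110,0.0046,-0.05,-0.0189,0.0110,0.0046,-0.05,-0.0189,0.0110,0.0046,-0.05,-0.0189,0.0110,0.0046,-0.05,-0.0189,0.011,0.0046,-0.05]'; python3 -m creep '[0,0,0,0]'
python3 - <<'E'
from h import *
im=cv2.imread("pics/top0.png");S=6;x0,y0=415,165
crop=cv2.resize(im[y0:y0+135,x0:x0+85],None,fx=S,fy=S,interpolation=cv2.INTER_CUBIC)
crop=cv2.convertScaleAbs(crop,alpha=1.4)
raw=crop.copy();a=np.radians(11.2);C=np.array([.574,-.2875])
def dr(P,col=(0,0,255)):
    q=[]
    for u,v in P:
        X=[C[0]+u*np.cos(a)-v*np.sin(a),C[1]+u*np.sin(a)+v*np.cos(a),.032];p=proj("top",X)
        q.append([(p[0]-x0+.5)*S,(p[1]-y0+.5)*S])
    cv2.polylines(crop,[np.int32(q)],True,col,1)
r=lambda l,w:[(l,w),(l,-w),(-l,-w),(-l,w)]
dr(r(.0215,.030));dr(r(.043,.018),(0,255,0));dr(r(.125,.058),(255,255,0));t=np.linspace(0,6.28,30);dr([(-.088+.017*np.cos(i),.017*np.sin(i)) for i in t])
o=np.hstack([crop,raw])[:, :];o=cv2.resize(o,None,fx=.74,fy=.74);print(o.shape);cv2.imwrite("pics/c4.png",o)
E
python3 plan.py .574 -.2875 .12 11.2 4
```

```text
t: 7.3
tcp_pos: [0.5766, -0.2817, 0.219]
eef_rot: [-0.0, 0.633, 0.774, 0.0]
ft_force: [0.1, -1.1, -0.2]
grip_width: 0.0335
t: 7.4
tcp_pos: [0.5764, -0.2831, 0.2183]
eef_rot: [-0.0, 0.634, 0.774, -0.001]
ft_force: [-0.6, -0.9, -0.6]
grip_width: 0.0337
(599, 755, 3)
t 7.4 p [ 0.5764 -0.2831  0.2183] yaw 11.35 g 0.0337 f [-0.6 -0.9 -0.6]
-0.0010,-0.0008,0.0246,0.04,-0.0010,-0.0008,0.0246,0.04,-0.0010,-0.0008,0.0246,0.04,-0.0010,-0.0008,0.0246,0.04
```

View pics/c4.png

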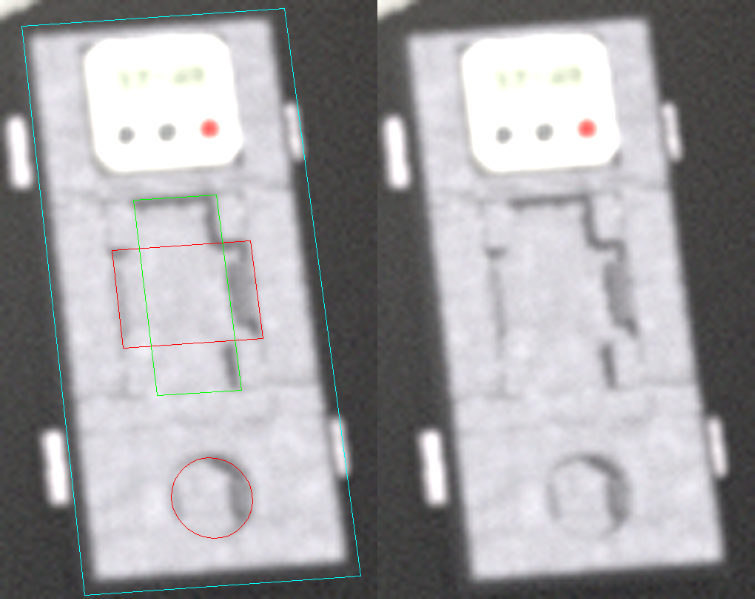

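```bash
python3 -m creep '[-0.0045,-0.003,0.024,0,0,0,0.03,0,0,0,0.03,0,0,0,0.03,0,0,0,0.02,0,0,0,0,0,0,0,0,0]'; python3 - <<'E'
from fit import *
a=camera("top");b=camera("side");s=bot.observe();print(s["tcp_pos"],s["eef_rot"])
cv2.imwrite("pics/top5.png",a);cv2.imwrite("pics/side5.png",b)
for r in nets.outline_of("top","strip_box")[:1]:print(r["confidence"],r["location"],cv2.boundingRect(r["region"].astype(np.uint8)))
print(proj("side",[.574,-.2875,.04]))
o=np.hstack([cv2.resize(a[165:300,405:505],(444,600),interpolation=cv2.INTER_CUBIC)])
cv2.imwrite("pics/c5.png",o)
E
python3 plan.py .574 -.2875 .07 11.2 1
```

```text
t: 8.1
tcp_pos: [0.5743, -0.2857, 0.0862]
eef_rot: [-0.0, 0.633, 0.774, 0.0]
ft_force: [-1.3, -0.1, 0.0]
grip_width: 0.0334
[ 0.5752 -0.2863  0.0874] [0.0012 0.6329 0.7742 0.0006]
[np.float64(360.04788734099276), np.float64(184.42080899538675)]
t 8.25 p [ 0.5753 -0.2863  0.0874] yaw 11.48 g 0.0334 f [-0.9  0.5 -1.4]
-0.0009,-0.0016,0.0174,0.28
```

View pics/c5.png

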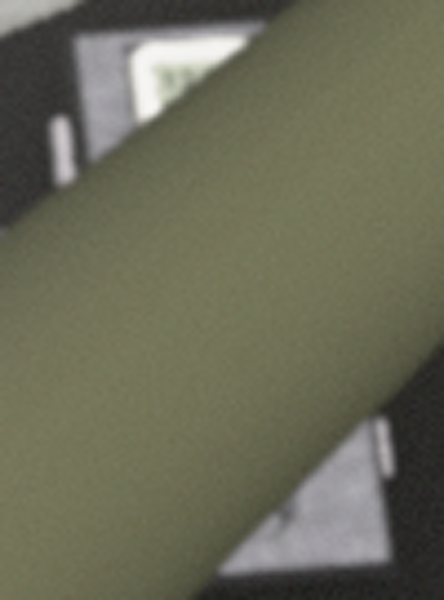

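```bash
python3 -m creep '[-0.001,-0.001,0.01,0.1,0,0,0.008,0.1,0,0,0,0,0,0,0,0]'; python3 -m creep '[0,0,0.003,0,0,0,0.002,0,0,0,0,0,0,0,0,0]'
```

```text
t: 8.65
tcp_pos: [0.5733, -0.2869, 0.067]
eef_rot: [-0.0, 0.634, 0.773, -0.0]
ft_force: [0.8, 0.4, -0.7]
grip_width: 0.0337
t: 9.05
tcp_pos: [0.5737, -0.2871, 0.0625]
eef_rot: [0.0, 0.634, 0.773, 0.0]
ft_force: [-0.2, 0.7, 0.2]
grip_width: 0.0335
```

```bash
for i in 1 2; do :; done; python3 -m creep '[0,0,0.002,0,0,0,0.002,0,0,0,0,0]'; python3 -m creep '[0,0,0.002,0,0,0,0.002,0,0,0,0,0]';python3 -m creep '[0,0,0.002,0,0,0,0,0]'
```

```text
t: 9.35
tcp_pos: [0.5738, -0.2864, 0.0584]
eef_rot: [-0.0, 0.634, 0.773, 0.0]
ft_force: [-0.5, 1.6, 1.5]
grip_width: 0.0339
t: 9.65
tcp_pos: [0.5739, -0.2861, 0.0541]
eef_rot: [-0.0, 0.634, 0.773, 0.0]
ft_force: [1.0, 1.9, 1.1]
grip_width: 0.0332
t: 9.85
tcp_pos: [0.5735, -0.2863, 0.0518]
eef_rot: [-0.001, 0.634, 0.773, 0.0]
ft_force: [0.4, 3.0, -1.3]
grip_width: 0.0336
```

```bash
python3 -m creep '[0.0005,0,0.0015,0,0,0,0,0]'; python3 -m creep '[0,0,0.001,0,0,0,0,0]';python3 -m creep '[0,0,0.001,0,0,0,0,0]'
```

```text
t: 10.05
tcp_pos: [0.5734, -0.2863, 0.0506]
eef_rot: [-0.0, 0.634, 0.773, -0.0]
ft_force: [0.3, 2.5, -0.7]
grip_width: 0.0335
t: 10.25
tcp_pos: [0.5734, -0.2864, 0.0503]
eef_rot: [-0.0, 0.634, 0.773, 0.0]
ft_force: [-0.9, 4.7, 3.6]
grip_width: 0.0339
t: 10.45
tcp_pos: [0.5734, -0.2864, 0.0503]
eef_rot: [-0.001, 0.634, 0.773, 0.0]
ft_force: [-4.9, 5.5, 10.8]
grip_width: 0.0336
```

```bash
python3 -m creep '[0,0,-0.001,0,0,0,0,0]'; python3 -m creep '[0,0,0,0,0,0,0,0,0,0,0,0,0,0,0,0]' 0.17; python3 -m creep '[0,0,-0.01,0,0,0,-0.02,0,0,0,-0.03,0,0,0,0,0]'
```

```text
t: 10.65
tcp_pos: [0.5734, -0.2865, 0.0503]
eef_rot: [-0.0, 0.634, 0.773, 0.0]
ft_force: [-2.9, 3.8, 5.2]
grip_width: 0.0337
t: 11.05
tcp_pos: [0.5735, -0.2872, 0.0499]
eef_rot: [0.0, 0.634, 0.773, -0.0]
ft_force: [-0.8, 0.1, 0.5]
grip_width: 0.0501
t: 11.45
tcp_pos: [0.5759, -0.2886, 0.115]
eef_rot: [0.004, 0.634, 0.773, 0.001]
ft_force: [-0.1, 0.1, 0.8]
grip_width: 0.0501
```

```bash
python3 plan.py .574 -.2875 .11 11.2 2
```

```text
t 11.45 p [ 0.5759 -0.2886  0.115 ] yaw 11.25 g 0.0501 f [-0.1  0.1  0.8]
0.0007,-0.0008,0.0025,0.02,0.0007,-0.0008,0.0025,0.02
```

```bash
python3 -m creep '[0,0,0,0,0,0,0,0,0,0,0,0,0,0,0,0,0,0,0,0]' -1; python3 -m creep '[0,0,0.02,0,0,0,0.018,0,0,0,0.005,0,0,0,0,0,0,0,0,0]'; python3 -m creep '[0,0,0.003,0,0,0,0,0]'; python3 -m creep '[0,0,0.002,0,0,0,0,0]'
```

```text
t: 11.95
tcp_pos: [0.5733, -0.2864, 0.1094]
eef_rot: [-0.0, 0.634, 0.773, -0.0]
ft_force: [-0.3, -0.0, 0.2]
grip_width: 0.0001
t: 12.45
tcp_pos: [0.5737, -0.2869, 0.0673]
eef_rot: [0.0, 0.634, 0.773, -0.0]
ft_force: [0.1, -0.6, -0.1]
grip_width: 0.0002
t: 12.65
tcp_pos: [0.5738, -0.2866, 0.0643]
eef_rot: [0.0, 0.634, 0.773, 0.0]
ft_force: [0.6, -0.5, 0.8]
grip_width: -0.0001
t: 12.85
tcp_pos: [0.574, -0.2868, 0.0632]
eef_rot: [0.0, 0.634, 0.773, 0.0]
ft_force: [-1.2, 1.2, 5.4]
grip_width: -0.0002
```

```bash
python3 -m creep '[0,0,-0.02,0,0,0,-0.035,0,0,0,-0.035,0,0,0,-0.035,0,0,0,-0.035,0,0,0,-0.033,0,0,0,0,0]' 0.2; python3 -m creep '[0.0189,-0.011,0,1.2,0.0189,-0.0111,0,1.2,0.0189,-0.0110,0,1.2,0.0189,-0.0110,0,1.2,0.0189,-0.0110,0,1.2,0.0189,-0.0110,0,1.2,0.0189,-0.0110,0,1.2,0,0,0,0]'; python3 - <<'E'
from h import *
a=camera("top");cv2.imwrite("pics/top6.png",a)
cv2.imwrite("pics/c6.png",cv2.resize(a[165:300,415:500],(378,600),interpolation=cv2.INTER_CUBIC))
E
python3 plan.py .537 .2254 .22 0 16
```

```text
t: 13.55
tcp_pos: [0.5754, -0.2883, 0.2607]
eef_rot: [0.004, 0.634, 0.773, 0.002]
ft_force: [0.1, -1.4, 0.8]
grip_width: 0.0512
t: 14.35
tcp_pos: [0.4785, -0.1631, 0.2544]
eef_rot: [-0.001, 0.688, 0.726, 0.001]
ft_force: [-0.2, -0.2, 0.2]
grip_width: 0.0515
t 14.4 p [ 0.4793 -0.1646  0.2547] yaw 3.04 g 0.0513 f [ 0.1  0.6 -0. ]
0.0242,0.0049,0.0022,0.19,0.0242,0.0048,0.0022,0.19,0.0242,0.0047,0.0022,0.19,0.0242,0.0047,0.0022,0.19,0.0242,0.0046,0.0022,0.19,0.0242,0.0045,0.0022,0.19,0.0242,0.0044,0.0022,0.19,0.0243,0.0043,0.0022,0.19
0.0243,0.0043,0.0022,0.19,0.0243,0.0042,0.0022,0.19,0.0243,0.0041,0.0022,0.19,0.0243,0.0040,0.0022,0.19,0.0243,0.0039,0.0022,0.19,0.0243,0.0039,0.0022,0.19,0.0244,0.0038,0.0022,0.19,0.0244,0.0037,0.0022,0.19
```

```bash
python3 -m creep '[0.0242,0.0049,0,0.19,0.0242,0.0048,0,0.19,0.0242,0.0047,0,0.19,0.0242,0.0047,0,0.19,0.0242,0.0046,0,0.19,0.0242,0.0045,0,0.19,0.0242,0.0044,0,0.19,0.0243,0.0043,0,0.19]'; python3 -m creep '[0.0243,0.0043,0,0.19,0.0243,0.0042,0,0.19,0.0243,0.0041,0,0.19,0.0243,0.0040,0,0.19,0.0243,0.0039,0,0.19,0.0243,0.0039,0.0,0.19,0.0244,0.0038,0.0,0.19,0.0244,0.0037,0.0,0.19]'; python3 -m creep '[0,0,0,0,0,0,0,0]';python3 plan.py .537 .2254 .1 0 5
```

```text
t: 15.2
tcp_pos: [0.5098, 0.0291, 0.2547]
eef_rot: [0.0, 0.699, 0.715, -0.0]
ft_force: [-0.9, -0.3, 0.3]
grip_width: 0.0517
t: 16.0
tcp_pos: [0.5398, 0.2243, 0.2543]
eef_rot: [0.0, 0.709, 0.706, -0.0]
ft_force: [0.5, -0.8, -0.7]
grip_width: 0.0512
t: 16.2
tcp_pos: [0.5392, 0.2234, 0.2542]
eef_rot: [0.001, 0.708, 0.706, -0.001]
ft_force: [-0.1, -0.1, 0.0]
grip_width: 0.0513
t 16.2 p [0.5392 0.2234 0.2542] yaw -0.16 g 0.0513 f [-0.1 -0.1  0. ]
0.0004,-0.0004,0.0308,-0.03,0.0004,-0.0004,0.0308,-0.03,0.0004,-0.0004,0.0308,-0.03,0.0004,-0.0004,0.0308,-0.03,0.0004,-0.0004,0.0308,-0.03
```

View pics/c6.png

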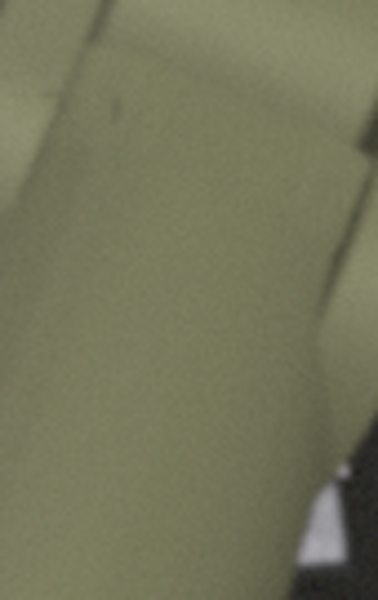

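```bash
python3 -m creep '[0.0015,-0.002,0.03,0,0,0,0.036,0,0,0,0.036,0,0,0,0.036,0,0,0,0.032,0,0,0,0,0,0,0,0,0]'; python3 - <<'E'
from h import *
a=camera("top");b=camera("side");cv2.imwrite("pics/top7.png",a)
f=lambda i,w:cv2.resize(i,(w,400),interpolation=cv2.INTER_CUBIC)
cv2.imwrite("pics/c7.png",np.hstack([f(a[165:300,415:500],250),f(a[180:260,150:230],270),f(b[300:400,210:280],270)]))
E
python3 plan.py .537 .2254 .042 0 4
```

```text
t: 16.9
tcp_pos: [0.5372, 0.2241, 0.0855]
eef_rot: [0.0, 0.709, 0.705, -0.0]
ft_force: [-0.1, 0.1, 1.0]
grip_width: 0.0516
t 17.0 p [0.5383 0.2254 0.0873] yaw -0.23 g 0.051 f [ 0.2 -0.7 -0. ]
0.0000,-0.0003,0.0113,-0.06,0.0000,-0.0003,0.0113,-0.06,0.0000,-0.0003,0.0113,-0.06,0.0000,-0.0003,0.0113,-0.06
```

View pics/c7.png

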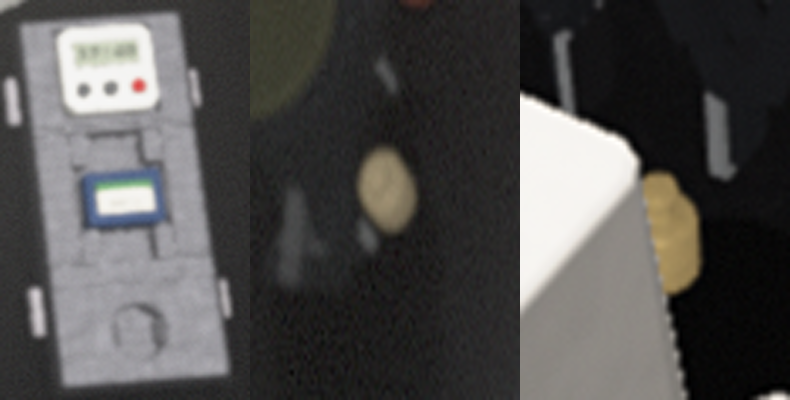

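```bash
python3 -m creep '[0,-0.0005,0.015,0,0,0,0.015,0,0,0,0.008,0,0,0,0.006,0,0,0,0,0,0,0,0,0]'; python3 -m creep '[0,0,0,0,0,0,0,0,0,0,0,0,0,0,0,0,0,0,0,0,0,0,0,0]' -0.7 50; python3 -m creep '[0,0,-0.01,0,0,0,-0.02,0,0,0,-0.03,0,0,0,-0.03,0,0,0,-0.03,0,0,0,-0.03,0,0,0,-0.03,0,0,0,-0.03,0]';python3 -m creep '[0,0,0,0,0,0,0,0]'; python3 plan.py .44 -.1 .254 3 14
```

```text
t: 17.6
tcp_pos: [0.5362, 0.2256, 0.041]
eef_rot: [0.0, 0.708, 0.706, -0.0]
ft_force: [-1.2, 0.8, -0.3]
grip_width: 0.0511
t: 18.2
tcp_pos: [0.5368, 0.2259, 0.0419]
eef_rot: [0.0, 0.708, 0.706, 0.001]
ft_force: [0.2, -0.6, 5.6]
grip_width: 0.0244
t: 19.0
tcp_pos: [0.5353, 0.2252, 0.2521]
eef_rot: [-0.0, 0.708, 0.706, -0.001]
ft_force: [-0.3, 0.0, -1.9]
grip_width: 0.0242
t: 19.2
tcp_pos: [0.5358, 0.2256, 0.2513]
eef_rot: [-0.0, 0.708, 0.706, 0.0]
ft_force: [0.1, 0.1, -0.1]
grip_width: 0.0249
t 19.2 p [0.5358 0.2256 0.2513] yaw -0.16 g 0.0249 f [ 0.1  0.1 -0.1]
-0.0233,-0.0068,-0.0002,-0.23,-0.0232,-0.0069,-0.0002,-0.23,-0.0232,-0.0070,-0.0002,-0.23,-0.0232,-0.0071,-0.0002,-0.23,-0.0232,-0.0071,-0.0002,-0.23,-0.0231,-0.0072,-0.0002,-0.23,-0.0231,-0.0073,-0.0002,-0.23,-0.0231,-0.0074,-0.0002,-0.23
-0.0230,-0.0075,-0.0002,-0.23,-0.0230,-0.0076,-0.0002,-0.23,-0.0230,-0.0077,-0.0002,-0.23,-0.0230,-0.0078,-0.0002,-0.23,-0.0229,-0.0079,-0.0002,-0.23,-0.0229,-0.0080,-0.0002,-0.23
```

```bash
python3 -m creep '[-0.0233,-0.0068,-0.0002,-0.23,-0.0232,-0.0069,-0.0002,-0.23,-0.0232,-0.0070,-0.0002,-0.23,-0.0232,-0.0071,-0.0002,-0.23,-0.0232,-0.0071,-0.0002,-0.23,-0.0231,-0.0072,-0.0002,-0.23,-0.0231,-0.0073,-0.0002,-0.23,-0.0231,-0.0074,-0.0002,-0.23]'; python3 -m creep '[-0.0230,-0.0075,-0.0002,-0.23,-0.0230,-0.0076,-0.0002,-0.23,-0.0230,-0.0077,-0.0002,-0.23,-0.0230,-0.0078,-0.0002,-0.23,-0.0229,-0.0079,-0.0002,-0.23,-0.0229,-0.0080,-0.0002,-0.23,0,0,0,0]'; python3 plan.py .488 -.305 .2 11 8
```

```text
t: 20.0
tcp_pos: [0.4796, 0.0385, 0.2508]
eef_rot: [-0.001, 0.697, 0.717, -0.002]
ft_force: [0.1, -0.7, -1.6]
grip_width: 0.0245
t: 20.7
tcp_pos: [0.4382, -0.1032, 0.2524]
eef_rot: [-0.001, 0.69, 0.724, -0.001]
ft_force: [-0.2, -0.1, -0.6]
grip_width: 0.0241
t 20.7 p [ 0.4382 -0.1032  0.2524] yaw 2.75 g 0.0241 f [-0.2 -0.1 -0.6]
-0.0255,0.0050,0.0065,-1.03,-0.0256,0.0046,0.0065,-1.03,-0.0257,0.0041,0.0065,-1.03,-0.0257,0.0036,0.0065,-1.03,-0.0258,0.0032,0.0065,-1.03,-0.0258,0.0027,0.0065,-1.03,-0.0259,0.0022,0.0065,-1.03,-0.0259,0.0018,0.0065,-1.03
```

```bash
python3 -m creep '[-0.0255,0.0050,0.0065,-1.03,-0.0256,0.0046,0.0065,-1.03,-0.0257,0.0041,0.0065,-1.03,-0.0257,0.0036,0.0065,-1.03,-0.0258,0.0032,0.0065,-1.03,-0.0258,0.0027,0.0065,-1.03,-0.0259,0.0022,0.0065,-1.03,-0.0259,0.0018,0.0065,-1.03]'; python3 -m creep '[0,0,0.03,0,0,0,0.03,0,0,0,0.03,0,0,0,0,0,0,0,0,0]'; python3 plan.py .4876 -.3043 .08 11 2
```

```text
t: 21.5
tcp_pos: [0.4911, -0.301, 0.1996]
eef_rot: [-0.002, 0.633, 0.774, -0.0]
ft_force: [0.7, -0.3, 0.0]
grip_width: 0.0249
t: 22.0
tcp_pos: [0.4906, -0.3009, 0.1111]
eef_rot: [-0.001, 0.634, 0.773, -0.001]
ft_force: [-0.1, -0.8, -0.7]
grip_width: 0.0243
t 22.0 p [ 0.4906 -0.3009  0.1111] yaw 11.29 g 0.0243 f [-0.1 -0.8 -0.7]
-0.0014,-0.0018,0.0156,0.15,-0.0014,-0.0018,0.0156,0.15
```

```bash
python3 -m creep '[-0.0014,-0.0018,0.0156,0,-0.0014,-0.0018,0.0156,0,0,0,0,0,0,0,0,0]'; python3 -m creep '[0,0,0,0]'; python3 plan.py .4876 -.3043 .075 11 1;  python3 - <<'E'
from h import *
b=camera("top");cv2.imwrite("pics/c8.png",b)
E
```

```text
t: 22.4
tcp_pos: [0.4879, -0.305, 0.0804]
eef_rot: [-0.0, 0.634, 0.773, -0.0]
ft_force: [0.5, -0.2, -0.2]
grip_width: 0.0247
t: 22.5
tcp_pos: [0.4885, -0.3052, 0.0811]
eef_rot: [0.0, 0.634, 0.773, 0.0]
ft_force: [0.2, 0.0, -1.6]
grip_width: 0.0244
t 22.5 p [ 0.4885 -0.3052  0.0811] yaw 11.28 g 0.0244 f [ 0.2  0.  -1.6]
0.0010,-0.0007,0.0061,0.28
```

```bash
python3 -m creep '[0.0005,-0.0005,0.004,0,0,0,0.003,0,0,0,0,0]'; python3 -m creep '[0,0,0.002,0,0,0,0.002,0,0,0,0,0]'; python3 -m creep '[0,0,0.002,0,0,0,0,0]';python3 -m creep '[0,0,0.002,0,0,0,0,0]'
```

```text
t: 22.85
tcp_pos: [0.4874, -0.3042, 0.0731]
eef_rot: [-0.0, 0.634, 0.773, -0.0]
ft_force: [-0.6, 0.6, -0.9]
grip_width: 0.0245
t: 23.15
tcp_pos: [0.4875, -0.3046, 0.0694]
eef_rot: [-0.0, 0.634, 0.773, -0.0]
ft_force: [-0.8, -0.7, -2.3]
grip_width: 0.0242
t: 23.35
tcp_pos: [0.4877, -0.3049, 0.0676]
eef_rot: [0.0, 0.634, 0.773, -0.0]
ft_force: [1.1, -0.8, -1.4]
grip_width: 0.0242
t: 23.55
tcp_pos: [0.488, -0.305, 0.0659]
eef_rot: [0.001, 0.634, 0.773, 0.0]
ft_force: [0.6, -1.6, 0.4]
grip_width: 0.0244
```

```bash
python3 -m creep '[0,0,0.002,0,0,0,0,0]'; python3 -m creep '[0,0,0.002,0,0,0,0,0]';python3 -m creep '[0,0,0.0015,0,0,0,0,0]'
```

```text
t: 23.75
tcp_pos: [0.4878, -0.3047, 0.0635]
eef_rot: [0.0, 0.634, 0.773, -0.0]
ft_force: [1.7, -3.1, -0.7]
grip_width: 0.0247
t: 23.95
tcp_pos: [0.4877, -0.3047, 0.0614]
eef_rot: [0.0, 0.634, 0.773, -0.0]
ft_force: [1.0, -2.0, -1.5]
grip_width: 0.0242
t: 24.15
tcp_pos: [0.4876, -0.3047, 0.06]
eef_rot: [0.0, 0.634, 0.773, -0.0]
ft_force: [1.3, -2.7, -0.7]
grip_width: 0.0245
```

```bash
python3 -m creep '[0,0,0.001,0,0,0,0,0]'; python3 -m creep '[0,0,0.001,0,0,0,0,0]'
```

```text
t: 24.35
tcp_pos: [0.4876, -0.3049, 0.0599]
eef_rot: [0.0, 0.634, 0.773, 0.0]
ft_force: [-0.6, -2.0, 6.5]
grip_width: 0.0246
t: 24.55
tcp_pos: [0.4877, -0.305, 0.0598]
eef_rot: [-0.0, 0.634, 0.773, 0.001]
ft_force: [-3.4, 0.4, 13.5]
grip_width: 0.0241
```

Stalled at 0.0598, which is the expected seated height. Release, then check by pressing on top with shut fingers (expect contact at TCP z about 0.084).

```bash
python3 -m creep '[0,0,-0.001,0,0,0,0,0]'; python3 -m creep '[0,0,0,0,0,0,0,0,0,0,0,0,0,0,0,0]' 0; python3 -m creep '[0,0,-0.01,0,0,0,-0.02,0,0,0,-0.025,0,0,0,0,0]'; python3 -m creep '[0,0,0,0,0,0,0,0,0,0,0,0,0,0,0,0,0,0,0,0]' -1;  python3 -m creep '[0,0,0.015,0,0,0,0.012,0,0,0,0,0,0,0,0,0]'; python3 -m creep '[0,0,0.002,0,0,0,0,0]'
```

```text
t: 24.75
tcp_pos: [0.4876, -0.3049, 0.0598]
eef_rot: [0.0, 0.634, 0.773, 0.0]
ft_force: [-1.3, -0.7, 6.9]
grip_width: 0.0247
t: 25.15
tcp_pos: [0.4873, -0.3039, 0.0587]
eef_rot: [-0.001, 0.634, 0.773, 0.0]
ft_force: [-0.3, -0.8, 0.2]
grip_width: 0.0426
t: 25.55
tcp_pos: [0.4894, -0.3061, 0.1178]
eef_rot: [0.003, 0.634, 0.773, 0.001]
ft_force: [-0.0, -0.5, -0.3]
grip_width: 0.0423
t: 26.05
tcp_pos: [0.4873, -0.3044, 0.1136]
eef_rot: [-0.0, 0.634, 0.773, -0.0]
ft_force: [0.2, 0.2, -0.4]
grip_width: 0.0001
t: 26.45
tcp_pos: [0.487, -0.3044, 0.0863]
eef_rot: [-0.001, 0.634, 0.773, -0.0]
ft_force: [-0.4, 0.3, -0.2]
grip_width: 0.0002
t: 26.65
tcp_pos: [0.4874, -0.3044, 0.0849]
eef_rot: [-0.0, 0.634, 0.773, 0.0]
ft_force: [-0.8, -0.4, -0.0]
grip_width: -0.0001
```

```bash
python3 -m creep '[0,0,0.001,0,0,0,0,0]'; python3 -m creep '[0,0,0.001,0,0,0,0,0]'
```

```text
t: 26.85
tcp_pos: [0.4877, -0.3046, 0.0842]
eef_rot: [0.0, 0.634, 0.773, 0.0]
ft_force: [-0.2, 1.3, 0.2]
grip_width: 0.0
t: 27.05
tcp_pos: [0.4879, -0.3047, 0.0842]
eef_rot: [0.0, 0.634, 0.773, 0.0]
ft_force: [-2.5, 1.7, 7.0]
grip_width: -0.0002
```

Contact at 0.0842, as expected (0.018+0.041+0.025). Retreat and take a last look.

```bash
python3 -m creep '[0,0,-0.02,0,0,0,-0.035,0,0,0,-0.035,0,0,0,-0.035,0,0,0,-0.035,0,0,0,-0.01,0,0,0,0,0]'; python3 -m creep '[0.026,-0.006,0,1,0.026,-0.006,0,1,0.026,-0.006,0,1,0.026,-0.006,0,1,0.026,-0.006,0,1,0.026,-0.003,0,1,0.026,0,0,1,0.026,0,0,0]'; python3 -m creep '[0.026,0,0,0,0.026,0,0,0,0.026,0,0,0,0.026,0,0,0,0.026,0,0,0,0.026,0,0,0,0.026,0,0,0,0,0,0,0]'; python3 - <<'E'
from h import *
a=camera("top");cv2.imwrite("pics/top9.png",a)
cv2.imwrite("pics/c9.png",cv2.resize(a[160:310,380:510],(520,600),interpolation=cv2.INTER_CUBIC))
for n in("strip_box","cal_weight"):
    for r in nets.outline_of("top",n)[:1]:print(n,r["confidence"],r["location"],ray("top",r["location"],.038 if n=="strip_box" else .055))
E
```

```text
t: 27.75
tcp_pos: [0.4883, -0.305, 0.2546]
eef_rot: [0.001, 0.634, 0.773, 0.001]
ft_force: [-0.2, -1.3, -0.6]
grip_width: 0.0002
t: 28.55
tcp_pos: [0.4255, -0.1022, 0.2515]
eef_rot: [-0.001, 0.68, 0.733, -0.001]
ft_force: [0.7, -0.9, -0.1]
grip_width: 0.0001
t: 29.35
tcp_pos: [0.4115, 0.0811, 0.251]
eef_rot: [-0.001, 0.678, 0.735, -0.002]
ft_force: [1.3, 0.6, -0.0]
grip_width: -0.0004
strip_box 0.97 [454.8, 231.7] [ 0.57025084 -0.28281077  0.038     ]
cal_weight 0.62 [458.5, 276.6] [ 0.48305521 -0.29224668  0.055     ]
```

View pics/c9.png

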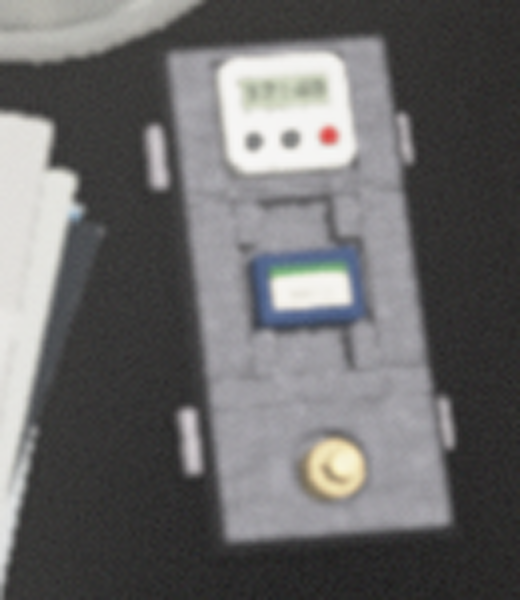

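```bash
python3 - <<'E'
from h import *
print(proj("top",[.4877,-.3046,.059]),proj("top",[.4877,-.3046,.035]))
print(bot.sign_off())
E
```

```text
[np.float64(466.0269240338071), np.float64(274.65411984617907)] [np.float64(462.67947334357405), np.float64(276.41000925925346)]
the job is handed in; nothing more can be done
None
```

I pressed the strip box into its rectangular cutout first, then the calibration weight, upright, into its round one. I let go of both, moved the arm clear, and handed the job in at about 29.5 s.

**Last checks:**
- **Strip box:** it stopped going down with the tool at 50 mm, the height expected for a seated box. Pressing on its lid with shut fingers met it at 63.2 mm, where 63 mm was expected.
- **Weight:** it stopped with the tool at 59.8 mm, the height expected for a seated weight. Pressing on its top met it at 84.2 mm, where 84 mm was expected.
- **Last picture:** it shows both in their cutouts, with the robot away from the case. The weight's knob was within about 1 px of where an upright, seated weight should show.

**What disagreed:**
- **Final network position:** the network put the weight about 5 px (about 10 mm) off, with confidence 0.62. The picture and the touch check showed it in the hole, so I went by those.
- **Press force:** it reached about 11 N on the box and 13.5 N on the weight for one step each, once they had bottomed out. That is over the advised 3 to 8 N but well under the 40 N and 120 N limits.

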